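# Load the utensil dryer and hold its lever at the third click

## Task

Lay the spreader and the pastry brush flat in the dryer's tray, each in the compartment cut to its own outline with its wide end in the wide bay, and let go of them. Then press the dryer's sprung lever down with the fingers past its first two clicks to the third and keep it there: finish while still holding it down, because it springs back when released. Leave the lunch box, saucer and pen cup where they are.

Things in the scene. Friction and masses are not known exactly. Their poses are not given: they have to be found in the camera images.
- spreader_grip (a point): butter spreader lying flat on the counter: wooden handle 110 long, 16 wide and 16 high, flat steel blade 28 wide and 4 thick; 180 mm long over all, 60 g. The point is in the handle, half-way up (8 mm above its underside), close to the balance point, 75 mm from the handle's free end and 105 mm from the blade's tip. Its x axis points along the handle to the blade, z up
- brush_grip (a point): flat pastry brush lying on the counter: wooden handle 18 wide and 18 high, steel ferrule and stiff bristle head 46 wide, 18 high, 57 long; 140 mm long over all, 70 g. The point is in the handle, half-way up (9 mm above its underside), 55 mm from the handle's free end and 28 mm short of the head's near edge. Its x axis points along the handle to the head, z up
- spreader_slot (a point): the longer, narrower compartment (196 long) in the grey tray (bare aluminium floor) of the white utensil dryer (fixed to the counter): handle channel 28 wide, blade bay 40 wide, 10 mm deep. The point is on the compartment's floor, 8 mm above the counter; the spreader lies centred when its point is straight above this one. x axis from the handle channel to the wide bay, z up. A band from 30 mm before to 30 mm beyond the point has no walls across the whole tray, for the fingers
- brush_slot (a point): the shorter, wider compartment (156 long) beside it, 87 mm along +y of the spreader slot's axes: handle channel 32 wide, head bay 58 wide, 10 mm deep, same wall-less band for the fingers. The point is on the floor, 8 mm above the counter; the brush lies centred when its point is straight above this one. x axis from handle channel to wide bay, z up. The dryer's tower (130 by 110, 110 mm high) begins 73 mm along +y of this point
- lever_top (a point): centre of the flat upper face of the dryer's black press lever, a pad 50 by 46 mm on a stem out of the tower's top, 165 mm above the counter at rest; it moves down with the lever. A thin index plate stands 33 mm from it on the side away from the tray, its top 166 mm above the counter
- lever (a joint): travel of the lever in m, 0 at rest (up), growing downwards. Clicks at 0.012, 0.024 and 0.036, rigid stop at 0.038. Its return spring pushes back with about 6 N at rest and 9.5 N at the third click; on the way the clicks make the resistance rise and fall: peaks of about 9.5 N at 0.003, 10.5 N at 0.015 and 12 N at 0.027, lows of 3.5 N at 0.009, 5 N at 0.021 and 6 N at 0.033. It returns to 0 from anywhere when let go
- lunch_box: teal lunch box with four clips, 133 by 194 mm, 59 mm high; bystander, origin under its centre
- saucer: white ceramic saucer, 140 mm across, 18 mm high; bystander, origin under its centre
- pen_cup: clear cup, 76 mm across and 100 mm high, with three pencils up to 180 mm; bystander, origin under its centre
There are look-alikes about, which are no part of the job. What is meant by the part that bears brush_grip is not blue, and is the smaller of those in its own colour.

How it is judged:
On the way, in this order (a step that is already met when the one before it is completed fails the run):
1. spreader and brush both lie flat in their own compartments, let go (x of spreader_grip in the frame of spreader_slot between -0.012 and 0.012 m and y of spreader_grip in the frame of spreader_slot between -0.011 and 0.011 m and z of spreader_grip in the frame of spreader_slot between 0.005 and 0.0105 m and angle between the x axis of spreader_grip and the x axis of spreader_slot, either way round below 0.15 rad and angle between each of spreader_grip, brush_grip's own z axis and vertical below 0.08 rad and contact force between the fingers and spreader below 0.1 N and linear speed of each of spreader, brush below 0.02 m/s and x of brush_grip in the frame of brush_slot between -0.012 and 0.012 m and y of brush_grip in the frame of brush_slot between -0.011 and 0.011 m and z of brush_grip in the frame of brush_slot between 0.006 and 0.0115 m and angle between the x axis of brush_grip and the x axis of brush_slot, either way round below 0.15 rad and contact force between the fingers and brush below 0.1 N), for 0.2 s.
2. the fingers press the lever to its third click (value of joint lever above 0.0325 m and contact force between the fingers and lever above 2 N), for 0.3 s.
At the end, for the whole second after the job is handed in: Both utensils lie flat on their compartment floors (within 3 mm, 0.08 rad), within 12 mm along and 11 mm across of centred, 0.15 rad of aligned, wide end in the wide bay, let go; lever still, over 32.5 mm down, fingers pressing it with over 2 N (all of step 1 and all of step 2 and velocity of joint lever between -0.02 and 0.02 m/s); the arm keeps its last pose, push and grip.
It fails at once if the lunch box is pushed more than 25 mm (distance of lunch_box from where it was at the start of the episode above 0.025 m).
It fails at once if the saucer is pushed more than 25 mm (distance of saucer from where it was at the start of the episode above 0.025 m).
It fails at once if the pen cup is pushed more than 25 mm (distance of pen_cup from where it was at the start of the episode above 0.025 m).
It also fails if it takes over 54 s, if anything falls off the work surface, if the arm or the gripper's body presses on something with over 40 N, if the wrist force passes 120 N, or if a joint passes its speed limit or range.

## Robot

A 6-joint arm with a two-finger parallel gripper is mounted at the origin on the work surface. World frame = base frame: x ahead of the robot, y to its left, z up, the work surface at z = 0. Lengths are in m, angles in rad, forces in N, time in s.
With the tool pointing down it reaches from about 0.3 to 0.875 m from the base axis. Payload 6.4 kg.
Tool frame: the origin (TCP) lies midway between the tips of the shut fingers; the grasp point (between the pads) lies ctrl.grip_depth behind it (ctrl.grip_depth is the distance from the TCP to the grasp point, in m); x points along the fingers, y is the direction in which the jaws open and shut, and the axes are right-handed (so a half turn about x gives the same grasp; the last joint's range is limited). The gripper opens to 85 mm and grips with 20 to 120 N. Pads are 22 mm wide; open, the fingers measure 114 mm over their backs; the gripper's body (76 mm by 85 mm) begins 54 mm behind the grasp point. The pads swing forward as they close: fully open they stand 13 mm farther back than shut.
Start: joints at [-1.334, 0.181, 1.607, -0, 1.354, -0.206], TCP at [0.246, -0.52, 0.231] pointing down, gripper open.
Joint ranges: [-2.99, 2.99], [-0.89, 2.07], [0.3, 2.58], [-1.14, 4.28], [0, 2.63], [-3.12, 3.12]. Speed limits (rad/s): [2.57, 2.57, 3.01, 3.14, 3.14, 3.14].

## Interface

Orientations are given as a unit quaternion [w, x, y, z].
In Python, from bench import ctrl gives the robot as it stands.
- The arm moves only by the shell command python3 -m creep 'ROWS'. ROWS is text: rows parted by semicolons, each of 7 numbers parted by spaces: the opening, from 0 (shut) to 1 (fully open), then the shift along the tool's x, y, z in cm, then the turn, a rotation vector about the tool's x, y, z in rad. In form: claw x y z ax ay az; .... A call has 1 to 10 rows; each row shifts and turns the pose as measured when the row begins, along the tool's axes as they then stand; what a row does not reach is not made up. A row lasts 1/8 s, in which the tool goes at most 62.5 mm and 10.7 degrees, less where a joint would pass 70% of its speed; a pose out of reach is approached as far as the arm can. A call with a gripper value outside its range is refused whole. The fingers move at their own pace and stop on an object; the grip force is fixed at half the most. Time passes only in rows, so rows that do not move let the fingers close. It gives the time, the measured TCP pose, the force and the opening at its end, in the units of the state.
- ctrl.get_obs(): the state, without advancing time (a new reading comes with each control period).
- ctrl.camera(name): name is "scene" or "top"; returns (picture, depth): 420x560x3 uint8, blue, green, red; 420x560 float32, m along the optical axis (not along the pixel's ray), 0 where there is no reading.
- ctrl.calibration(name): a dict with "mtx" (3x3 intrinsics, pixels), "R" (3x3) and "t" (3): a world point X has camera coordinates R X + t. Camera axes: x right, y down, z forward; pixel columns grow to the right and rows downward; lengths in m; the calibration is good to about 2 mm. A picture is of the moment at which its call begins. calibration takes no time and is no camera call.
- ctrl.hand_in(): hands the job in, once; it reports no verdict.
Trained networks look in the newest picture that a camera, given by its name, has taken for a name from the list of things; names that differ only in an ending like _2 or _b are one class to them, and where a whole thing is asked for, a point or a joint stands for the part that bears it (a point fixed in the world has none). Each returns a list of dicts, best first, with "confidence" (0 to 1); they miss things now and then, are a little off and sometimes report something else, mostly with a low value. They report only what shows in the picture. A call takes as long as a camera call. They do not tell look-alikes from the thing itself.
- ctrl.find_in(query, camera): "rect" ([left, top, right, bottom] in pixels, round what is visible of it).
The state is a dict: "time_s": time; "q": joint angles; "dq": joint speeds; "joint_efforts": joint torques, N m; "eef_pos": TCP position; "eef_rot": TCP orientation; "wrist_force": force on the tool from outside, world axes, zero at the start; "torque": the same for the moment, N m; "opening": opening from 0.0 (shut) to 1.0 (fully open).
Only numpy, scipy, OpenCV 4.12 (cv2) and the standard library are available. Lean on these libraries where they do the work, as an engineer would, in place of code of your own. Each camera call takes 0.05 s, during which the arm holds its last target.

## Working session

There is one attempt and no reset: what is moved stays moved. The work goes in short steps, Python scripts to look and compute and a shell command to move; the robot and the scene stay as the last step left them, time stands still between calls to the robot, and variables do not carry over. Pictures are saved under pics/ and viewed, and the job is handed in when it is done.

```bash
ls; mkdir -p pics; python3 - <<'E'
from bench import ctrl
import cv2,numpy as np
o=ctrl.get_obs();print(o, ctrl.grip_depth)
for c in("scene","top"):
    p,d=ctrl.camera(c);cv2.imwrite(f"pics/{c}0.png",p);np.save(f"pics/{c}0.npy",d)
    k=ctrl.calibration(c);print(c,k)
    for q in("spreader_grip","brush_grip","lever_top","spreader_slot"):
        try:print(q,[(r['rect'],round(r['confidence'],2)) for r in ctrl.find_in(q,c)])
        except Exception as e:print(q,e)
E
```

```text
pics
{'time_s': 0.0, 'q': array([-1.33433093e+00,  1.81553979e-01,  1.60798178e+00,  2.05413584e-05,
        1.35377708e+00, -2.06297294e-01]), 'dq': array([ 0.00060042,  0.00038085, -0.00072489, -0.00047193,  0.00027447,
        0.00159754]), 'joint_efforts': array([-5.67670559e-04, -4.44880092e+01, -3.51336086e+01, -3.57825384e-04,
        9.14423639e-03,  1.21728667e-05]), 'eef_pos': array([ 0.24624729, -0.51901424,  0.23038954]), 'eef_rot': array([-0.15465491, -0.68984789, -0.15587134,  0.68985206]), 'wrist_force': array([0.44238199, 0.43043217, 0.51978465]), 'torque': array([ 0.01590375, -0.00017453, -0.01194412]), 'opening': 1.0040208580175427} 0.0187
scene {'mtx': array([[388.36202599,   0.        , 279.9607755 ],
       [  0.        , 388.36202599, 208.12517604],
       [  0.        ,   0.        ,   1.        ]]), 'R': array([[ 0.19879943,  0.9800119 ,  0.00744734],
       [ 0.63884022, -0.12382118, -0.75930988],
       [-0.74321058,  0.15570803, -0.6506866 ]]), 't': array([-0.04375405, -0.24565431,  1.68196822])}
spreader_grip [([229.5, 216.5, 261.9, 254.6], 0.66)]
brush_gr
[... 321 characters left out ...]
6.87486749],
       [  0.        ,   0.        ,   1.        ]]), 'R': array([[-1.31175647e-02, -9.99913754e-01, -6.43326683e-04],
       [-9.80896168e-01,  1.29929577e-02, -1.94097631e-01],
       [ 1.94089250e-01, -1.91505156e-03, -9.80982006e-01]]), 't': array([-0.03437356,  0.56697081,  1.39316883])}
spreader_grip [([311.8, 211.8, 344.1, 268.4], 0.78)]
brush_grip [([423.4, 225.4, 473.8, 280.9], 0.97), ([349.7, 283.1, 375.3, 330.2], 0.94), ([376.7, 224.1, 394.8, 272.3], 0.87), ([323.3, 124.3, 371.3, 166.1], 0.65)]
lever_top [([159.8, 223.3, 179.5, 241.9], 0.55), ([107.1, 149.1, 142.6, 183.7], 0.36)]
spreader_slot [([157.8, 223.2, 178.0, 244.6], 0.73), ([149.3, 190.1, 277.4, 282.1], 0.64)]
```

View pics/top0.png

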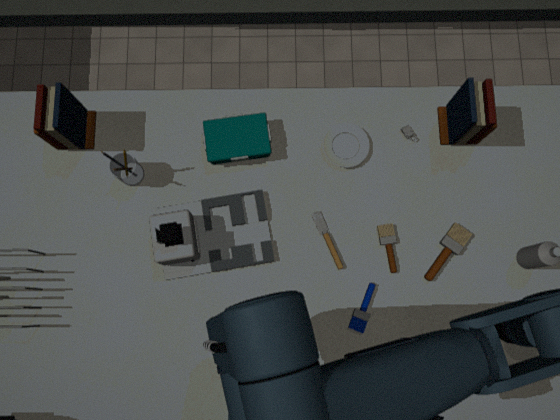

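View pics/scene0.png

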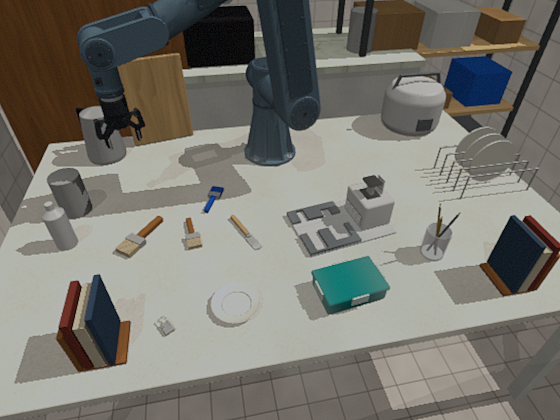

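```bash
python3 - <<'E'
import cv2
p=cv2.imread("pics/top0.png")
cv2.imwrite("pics/topA.png",cv2.resize(p[170:345,290:490],None,fx=4,fy=4,interpolation=cv2.INTER_CUBIC)[:600,:800])
cv2.imwrite("pics/topB.png",cv2.resize(p[170:310,90:290],None,fx=4,fy=4,interpolation=cv2.INTER_CUBIC))
E
```

```text
(no output)
```

View pics/topA.png

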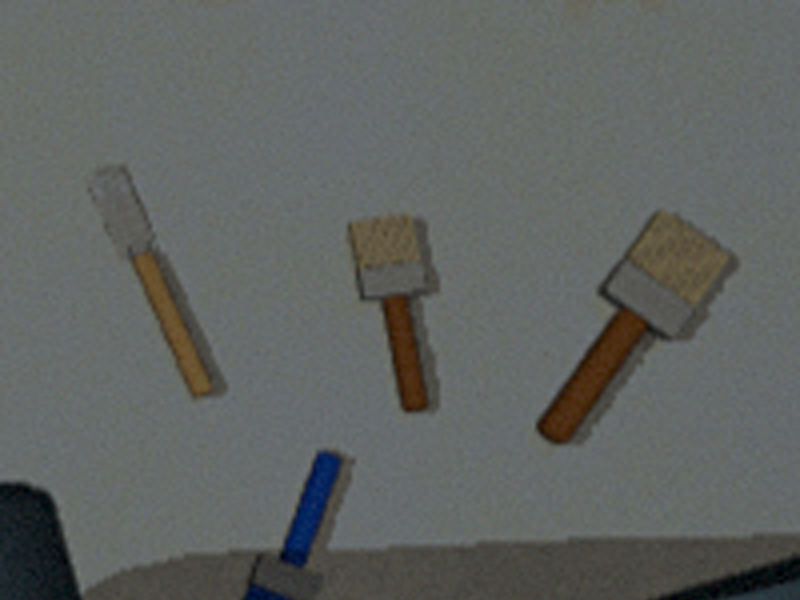

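View pics/topB.png

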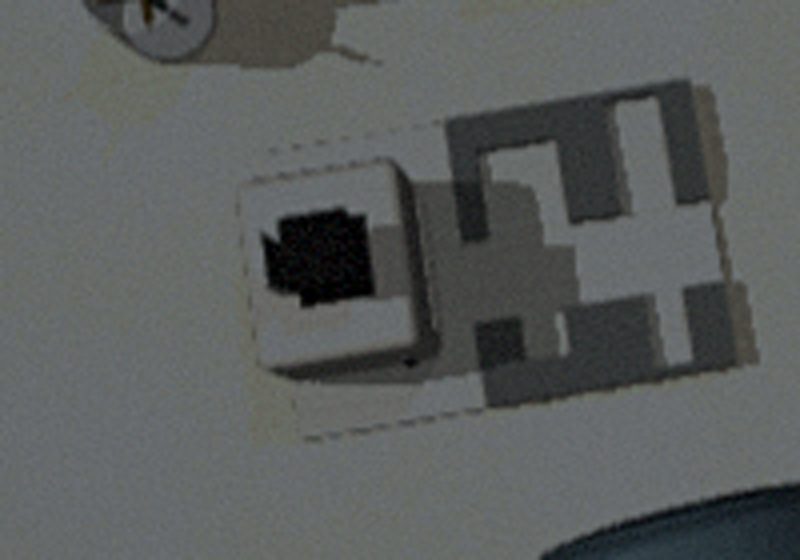

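The brush look-alikes are blue (360,308), small brown (387,248) and large brown (448,252). The one meant is the small brown at (387,248), because it isn't blue and is the smaller of the two brown ones. The enlarged crop confirms it. The spreader is at (328,240), the tray is around (240,230) with its wide bays pointing up in the image, and the lever is at (170,233).

```bash
cat > h.py <<'E'
import numpy as np,cv2
from bench import ctrl
def cal(c):
    k=ctrl.calibration(c);return k['mtx'],np.array(k['R']),np.array(k['t'])
def back(c,uv,z):
    K,R,t=cal(c);uv=np.atleast_2d(uv).astype(float)
    r=np.c_[uv,np.ones(len(uv))]@np.linalg.inv(K).T@R; C=-R.T@t
    return C+r*((z-C[2])/r[:,2])[:,None]
def proj(c,X):
    K,R,t=cal(c);p=(np.atleast_2d(X)@R.T+t)@K.T;return p[:,:2]/p[:,2:]
def cloud(c,d):
    K,R,t=cal(c);v,u=np.mgrid[:d.shape[0],:d.shape[1]]
    P=np.stack([(u-K[0,2])/K[0,0]*d,(v-K[1,2])/K[1,1]*d,d],-1)
    return (P-t)@R
def ortho(c,p,z,x0,x1,y0,y1,s=0.001):
    # rows: x decreasing; cols: y decreasing
    xs=np.arange(x1,x0,-s);ys=np.arange(y1,y0,-s)
    X,Y=np.meshgrid(xs,ys,indexing='ij')
    uv=proj(c,np.stack([X,Y,np.full_like(X,z)],-1).reshape(-1,3)).astype(np.float32).reshape(*X.shape,2)
    return cv2.remap(p,uv[...,0],uv[...,1],cv2.INTER_CUBIC)
E
python3 - <<'E'
from h import *
K,R,t=cal("top");print("C",-R.T@t)
p=cv2.imread("pics/top0.png");d=np.load("pics/top0.npy")
W=cloud("top",d)
# table plane check
print("table z",np.median(W[200:215,290:305,2]), "spreader handle z",np.round(W[232:262:6,333,2],4))
for c,z in(("spreader",.016),):
    pass
hsv=cv2.cvtColor(p,cv2.COLOR_BGR2HSV)
def pca(m,z,name):
    v,u=np.nonzero(m);P=back("top",np.c_[u,v],z)[:,:2]
    r=cv2.minAreaRect((P*1000).astype(np.float32));print(name,len(u),r)
    mu=P.mean(0);w,V=np.linalg.eigh(np.cov((P-mu).T));print(mu,np.degrees(np.arctan2(V[1,1],V[0,1])),)
    return P
def roi(l,t,r,b,cond):
    m=np.zeros(p.shape[:2],bool);m[t:b,l:r]=cond[t:b,l:r]
    n,lab,st,_=cv2.connectedComponentsWithStats(m.astype(np.uint8));k=1+np.argmax(st[1:,4]);return lab==k
sat=hsv[...,1]
print(hsv[250,331],hsv[255,392],hsv[232,388],hsv[240,388],hsv[218,319],hsv[200,300])
pca(roi(305,205,350,275,sat>90),.016,"spr handle")
pca(roi(370,220,405,278,sat>70),.018,"brush brown/bristle")
o=ortho("top",p,.013,.33,.62,.0,.36);cv2.imwrite("pics/orthoT.png",cv2.resize(cv2.convertScaleAbs(o,alpha=1.6),None,fx=2,fy=2))
o=ortho("top",p,.012,.38,.58,-.33,-.03);cv2.imwrite("pics/orthoU.png",cv2.resize(cv2.convertScaleAbs(o,alpha=1.6),None,fx=2.5,fy=2.5))
E
```

```text
C [ 0.28528951 -0.03906923  1.47669913]
table z 0.00038517937629160663 spreader handle z [0.0022 0.0041 0.0162 0.0123 0.014 ]
[ 17 133 100] [ 12 190  74] [24 75 99] [45 12 85] [30  8 95] [ 65  14 107]
spr handle 207 ((446.12548828125, -183.130615234375), (108.29592895507812, 15.863703727722168), 22.67253875732422)
[ 0.44562601 -0.18339501] -157.30658915784792
brush brown/bristle 195 ((423.0086364746094, -346.4527282714844), (81.60716247558594, 19.500131607055664), 8.368215560913086)
[ 0.42240514 -0.34635803] -171.84866445547488
```

View pics/orthoT.png

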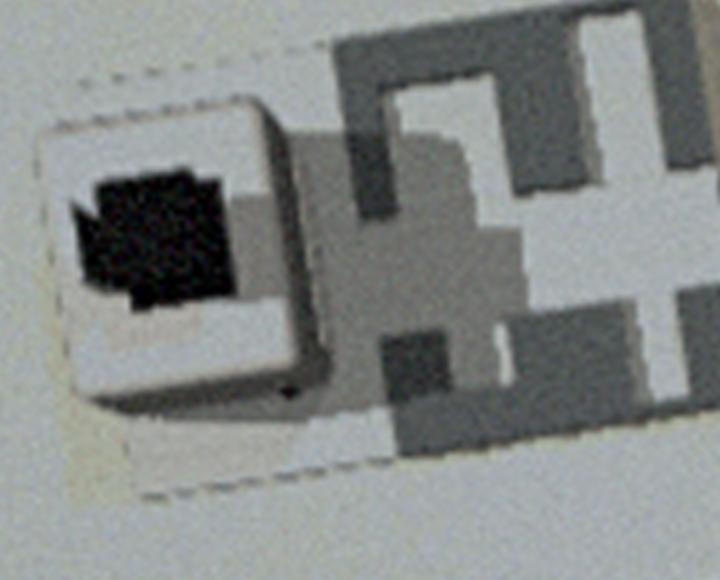

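View pics/orthoU.png

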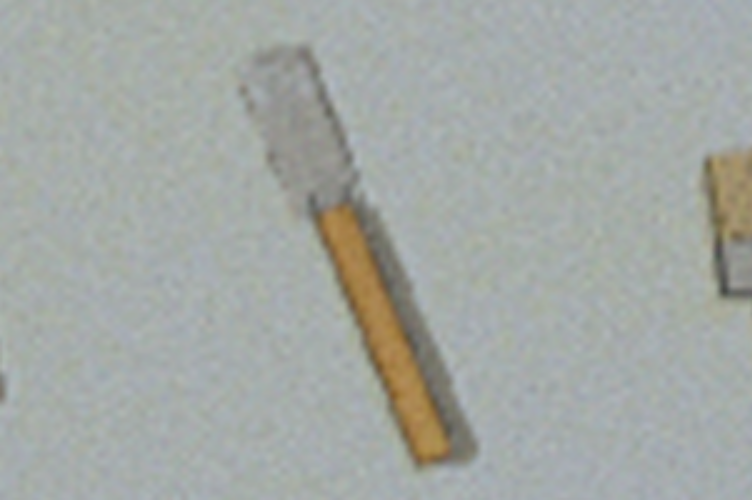

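```bash
cat > fit.py <<'E'
from h import *
from scipy.optimize import differential_evolution
p=cv2.imread("pics/top0.png").astype(float).mean(2)
o=ortho("top",p.astype(np.float32),.016,.33,.64,.0,.36)
g=cv2.GaussianBlur(o,(0,0),1)
print([g[r//2,c//2] for r,c in((160,540),(100,620),(160,370),(300,360),(250,600))])
walldark=np.clip((75-g)/10,-1,1)  # placeholder threshold
def samples():
    P=[];L=[]
    def rect(x0,x1,y0,y1,l):
        X,Y=np.mgrid[x0:x1:.002,y0:y1:.002];P.append(np.c_[X.ravel(),Y.ravel()]);L.append(np.full(X.size,l))
    m=.001
    for yc,bw,cw,xa,xb in((0,.04,.028,-.083,.113),(.087,.058,.032,-.063,.093)):
        rect(.030+m,xb-m,yc-bw/2+m,yc+bw/2-m,-1); rect(xa+m,-.03-m,yc-cw/2+m,yc+cw/2-m,-1)
        for s in(-1,1):
            a,b=sorted((yc+s*(bw/2+m),yc+s*(bw/2+.011)));rect(.03+m,xb,a,b,1)
            a,b=sorted((yc+s*(cw/2+m),yc+s*(cw/2+.011)));rect(xa,-.03-m,a,b,1)
        rect(xb+m,xb+.007,yc-bw/2,yc+bw/2,1); rect(xa-.007,xa-m,yc-cw/2,yc+cw/2,1)
    rect(-.029,.029,-.015,.06,-1)
    return np.vstack(P),np.hstack(L)
P,L=samples()
def cost(q,thr):
    c,s=np.cos(q[2]),np.sin(q[2]);X=q[0]+c*P[:,0]-s*P[:,1];Y=q[1]+s*P[:,0]+c*P[:,1]
    r=((.64-X)/.001).astype(np.float32);cc=((.36-Y)/.001).astype(np.float32)
    v=cv2.remap(g.astype(np.float32),cc[:,None],r[:,None],cv2.INTER_LINEAR)[:,0]
    return -np.mean(L*np.clip((thr-v)/8,-1,1))
import sys
for thr in map(float,sys.argv[1:]):
    r=differential_evolution(cost,[(.42,.58),(.0,.12),(0,.35)],args=(thr,),seed=1,tol=1e-8);print(thr,r.x,np.degrees(r.x[2]),r.fun)
E
python3 fit.py 52 58 64 70
```

```text
[np.float32(52.263405), np.float32(106.90622), np.float32(52.800434), np.float32(69.609055), np.float32(106.04878)]
52.0 [0.50113614 0.0409764  0.16121877] 9.237155199923464 -0.7416979049891386
58.0 [0.50099799 0.04070729 0.16005097] 9.170245162853245 -0.9174878801256631
64.0 [0.50086314 0.04072782 0.15834748] 9.072642355597221 -0.9391920745238884
70.0 [0.5010052  0.0410497  0.15951501] 9.139536860212075 -0.8478696708998583
```

```bash
cat > go.py <<'E'
from h import *
from scipy.spatial.transform import Rotation as Ro
import sys
def go(x,y,z,yaw):
    o=ctrl.get_obs();q=o['eef_rot'];R=Ro.from_quat(np.r_[q[1:],q[0]]).as_matrix()
    best=None
    for s in(1,-1):
        yt=s*np.array([-np.sin(yaw),np.cos(yaw),0]);xt=np.array([0,0,-1.]);D=np.c_[xt,yt,np.cross(xt,yt)]
        v=Ro.from_matrix(R.T@D).as_rotvec()
        if best is None or np.linalg.norm(v)<np.linalg.norm(best):best=v
    dw=np.array([x,y,z])-o['eef_pos']
    print("t",round(o['time_s'],2),"pos",o['eef_pos'].round(4),"q6",o['q'][5].round(2),"F",o['wrist_force'].round(1),"op",round(o['opening'],3))
    print("tool d cm",(R.T@dw*100).round(2),"rotvec",best.round(3))
    return R
T=dict(spr=(.4643,-.1756,np.radians(22.7)),bru=(.4362,-.3445,np.radians(8.2)),ss=(.501,.041,np.radians(9.15)),bs=(.4872,.1268,np.radians(9.15)))
if __name__=="__main__":
    n=sys.argv[1];z=float(sys.argv[2]);x,y,w=T[n];R=go(x,y,z,w)
    if len(sys.argv)>3:print(R.round(3))
E
python3 go.py spr .10 R; python3 - <<'E'
from h import *
d=np.load("pics/top0.npy");W=cloud("top",d)
sub=W[210:270,130:220].reshape(-1,3)
for lo,hi in((.155,.18),(.1,.12)):
    m=(sub[:,2]>lo)&(sub[:,2]<hi);P=sub[m];print(lo,m.sum(),np.median(P,0),P.min(0),P.max(0),cv2.minAreaRect((P[:,:2]*1000).astype(np.float32)))
E
```

```text
t 0.5 pos [ 0.2464 -0.5195  0.2313] q6 -0.21 F [-0.3 -0.2 -0.7] op 1.003
tool d cm [ 13.13 -21.74 -34.43] rotvec [ 0.047 -0.     0.   ]
[[-0.     0.428 -0.904]
 [ 0.    -0.904 -0.428]
 [-1.    -0.    -0.   ]]
0.155 389 [0.48288482 0.25300162 0.16532775] [0.45727533 0.22537034 0.15598943] [0.5116334  0.28908574 0.17341801] ((483.0005187988281, 257.8824157714844), (50.10628890991211, 61.17487335205078), 8.51934814453125)
0.1 1526 [0.4698022  0.24580757 0.11058096] [0.41163371 0.19420127 0.10035964] [0.55176572 0.31793294 0.1199373 ] ((483.3056945800781, 255.85012817382812), (130.80482482910156, 110.11466217041016), 9.19326114654541)
```

```bash
python3 -m creep '1 1 -2.7 -4.3 0.047 0 0; 1 1 -2.7 -4.3 0 0 0; 1 1 -2.7 -4.3 0 0 0; 1 1 -2.7 -4.3 0 0 0; 1 1 -2.7 -4.3 0 0 0; 1 1 -2.7 -4.3 0 0 0; 1 1 -2.7 -4.3 0 0 0; 1 1 -2.7 -4.3 0 0 0; 1 0 0 0 0 0 0'; python3 go.py spr .05
```

```text
time_s: 1.62
eef_pos: [0.4864, -0.1791, 0.1499]
eef_rot: [0.139, 0.694, 0.135, -0.693]
wrist_force: [-0.4, -0.5, -0.1]
opening: 1.0
t 1.62 pos [ 0.4864 -0.1791  0.1499] q6 0.6 F [-0.4 -0.5 -0.1] op 1.0
tool d cm [ 9.98 -1.22  1.92] rotvec [-0.005 -0.001 -0.006]
```

```bash
python3 -m creep '1 4 -1 1.6 -0.005 0 0; 1 4 -0.2 0.3 0 0 0; 1 0.5 0 0 0 0 0; 1 0 0 0 0 0 0'; python3 go.py spr .005; python3 - <<'E'
from h import *
p,d=ctrl.camera("scene");cv2.imwrite("pics/s1.png",cv2.resize(p[120:290,150:350],None,fx=4,fy=3.5,interpolation=cv2.INTER_CUBIC))
E
```

```text
time_s: 2.12
eef_pos: [0.4658, -0.1788, 0.066]
eef_rot: [0.143, 0.695, 0.135, -0.691]
wrist_force: [0.8, 0.7, 0.6]
opening: 1.0
t 2.12 pos [ 0.4658 -0.1788  0.066 ] q6 0.57 F [0.8 0.7 0.6] op 1.0
tool d cm [ 6.1  -0.43  0.03] rotvec [ 0.001 -0.003 -0.012]
```

View pics/s1.png

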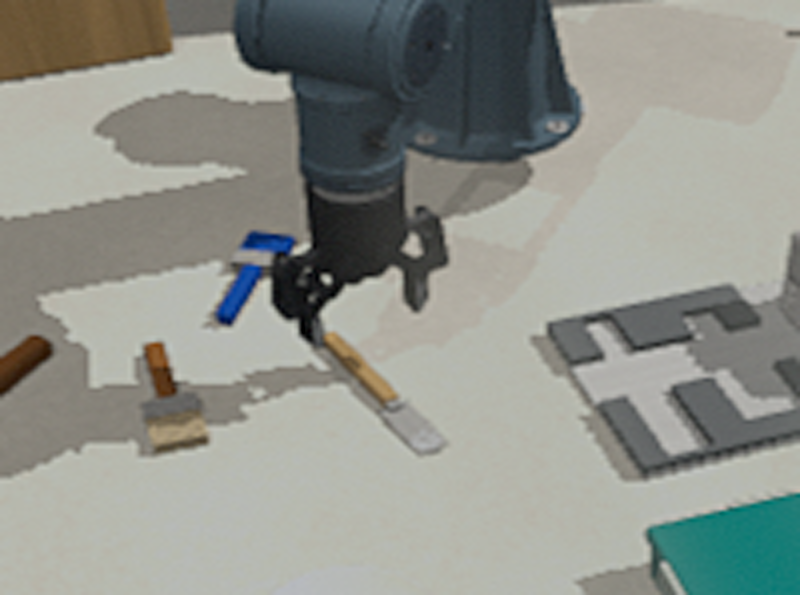

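The picture shows the open fingers straddling the handle, and the spreader's pose matches the measured one. I'll descend.

```bash
python3 -m creep '1 2.5 -0.43 0 0 0 -0.012; 1 2 0 0 0 0 0; 1 0.9 0 0 0 0 0; 1 0 0 0 0 0 0'; python3 go.py spr .005
```

```text
time_s: 2.68
eef_pos: [0.47, -0.1796, 0.0178]
eef_rot: [0.142, 0.698, 0.136, -0.689]
wrist_force: [1.1, 0.2, 0.6]
opening: 1.001
t 2.67 pos [ 0.47   -0.1796  0.0178] q6 0.57 F [1.1 0.2 0.6] op 1.001
tool d cm [ 1.27 -0.61  0.38] rotvec [-0.    -0.01  -0.011]
```

```bash
python3 -m creep '1 0.6 -0.6 0.4 0 -0.01 -0.011; 1 0.4 0 0 0 0 0; 1 0 0 0 0 0 0'; python3 go.py spr .005
```

```text
time_s: 3.05
eef_pos: [0.465, -0.1763, 0.0091]
eef_rot: [0.14, 0.694, 0.139, -0.693]
wrist_force: [0.1, -0.8, -0.5]
opening: 0.998
t 3.05 pos [ 0.465  -0.1763  0.0091] q6 0.57 F [ 0.1 -0.8 -0.5] op 0.998
tool d cm [ 0.41 -0.1   0.04] rotvec [-0.    -0.001 -0.002]
```

```bash
python3 -m creep '1 0.4 -0.1 0 0 0 0; 0 0 0 0 0 0 0; 0 0 0 0 0 0 0; 0 0 0 0 0 0 0; 0 0 0 0 0 0 0; 0 0 0 0 0 0 0; 0 0 0 0 0 0 0'; python3 go.py spr .005
```

```text
time_s: 3.92
eef_pos: [0.4651, -0.1756, 0.0054]
eef_rot: [0.14, 0.694, 0.138, -0.692]
wrist_force: [-0.4, -0.8, -0.6]
opening: 0.164
t 3.92 pos [ 0.4651 -0.1756  0.0054] q6 0.57 F [-0.4 -0.8 -0.6] op 0.164
tool d cm [ 0.04 -0.03  0.07] rotvec [-0.    -0.002 -0.003]
```

```bash
python3 -m creep '0 -2 0 0 0 0 0; 0 -4 0 0 0 0 0; 0 -3 0 0 0 0 0; 0 0 0 0 0 0 0'; python3 go.py ss .08
```

```text
time_s: 4.42
eef_pos: [0.4637, -0.1748, 0.0966]
eef_rot: [0.139, 0.693, 0.139, -0.693]
wrist_force: [0.7, 0.0, -1.4]
opening: 0.167
t 4.42 pos [ 0.4637 -0.1748  0.0966] q6 0.57 F [ 0.7  0.  -1.4] op 0.167
tool d cm [  1.66 -18.47 -11.77] rotvec [ 0.236 -0.     0.   ]
```

```bash
python3 -m creep '0 0 -4 -2.5 0.12 0 0; 0 0 -4 -2.5 0.116 0 0; 0 0 0 0 0 0 0'; python3 go.py ss .08
```

```text
time_s: 4.8
eef_pos: [0.4836, -0.081, 0.0938]
eef_rot: [-0.053, -0.704, -0.054, 0.706]
wrist_force: [-0.5, -1.5, 0.4]
opening: 0.167
t 4.8 pos [ 0.4836 -0.081   0.0938] q6 1.01 F [-0.5 -1.5  0.4] op 0.167
tool d cm [  1.39 -11.8   -3.55] rotvec [-0.009  0.002  0.001]
```

```bash
python3 -m creep '0 0.3 -4 -1.2 -0.009 0 0; 0 0.3 -4 -1.2 0 0 0; 0 0.3 -3.5 -1.2 0 0 0; 0 0 0 0 0 0 0'; python3 go.py ss .06;  python3 - <<'E'
from h import *
p,d=ctrl.camera("scene");cv2.imwrite("pics/s2.png",cv2.resize(p[120:290,200:400],None,fx=4,fy=3.5,interpolation=cv2.INTER_CUBIC))
E
```

```text
time_s: 5.3
eef_pos: [0.4993, 0.0388, 0.0803]
eef_rot: [-0.057, -0.702, -0.058, 0.708]
wrist_force: [-0.3, 0.9, -0.7]
opening: 0.167
t 5.3 pos [0.4993 0.0388 0.0803] q6 1.25 F [-0.3  0.9 -0.7] op 0.167
tool d cm [ 2.03 -0.19 -0.22] rotvec [0.003 0.008 0.002]
```

View pics/s2.png

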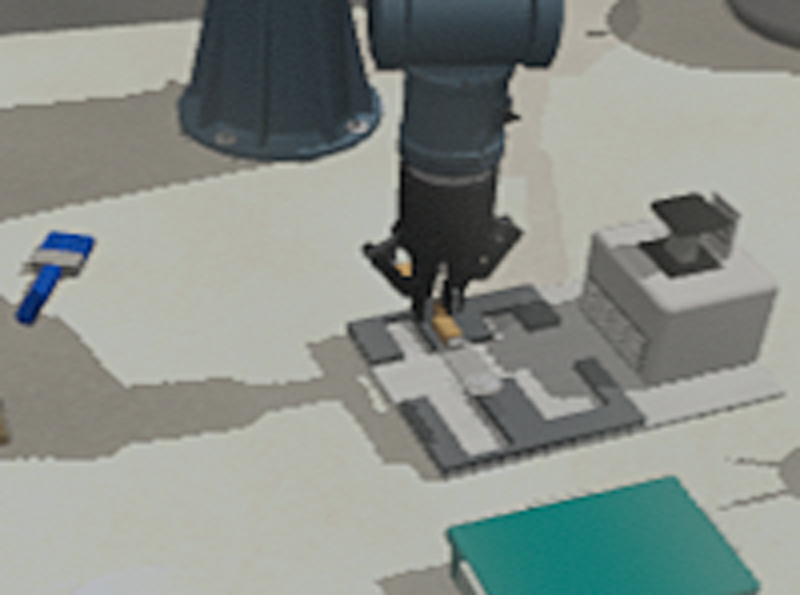

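```bash
python3 -m creep '0 2 -0.2 -0.2 0.003 0.008 0.002; 0 1.5 0 0 0 0 0; 0 1 0 0 0 0 0; 0 0 0 0 0 0 0'; python3 go.py ss .014
```

```text
time_s: 5.85
eef_pos: [0.5004, 0.0356, 0.0328]
eef_rot: [-0.056, -0.704, -0.055, 0.705]
wrist_force: [0.2, 1.1, -0.6]
opening: 0.164
t 5.85 pos [0.5004 0.0356 0.0328] q6 1.25 F [ 0.2  1.1 -0.6] op 0.164
tool d cm [ 1.88 -0.53 -0.15] rotvec [-0.003  0.002 -0.001]
```

```bash
python3 -m creep '0 0.1 -0.53 -0.15 -0.003 0 0; 0 0 0 0 0 0 0'; python3 go.py ss .014;  python3 - <<'E'
from h import *
p,d=ctrl.camera("scene");cv2.imwrite("pics/s3.png",cv2.resize(p[170:270,270:390],None,fx=6,fy=6,interpolation=cv2.INTER_CUBIC))
E
```

```text
time_s: 6.1
eef_pos: [0.5018, 0.0409, 0.0324]
eef_rot: [-0.057, -0.705, -0.055, 0.705]
wrist_force: [0.0, -0.1, -0.6]
opening: 0.166
t 6.1 pos [0.5018 0.0409 0.0324] q6 1.26 F [ 0.  -0.1 -0.6] op 0.166
tool d cm [ 1.84 -0.03  0.08] rotvec [-0.001  0.001 -0.002]
```

View pics/s3.png

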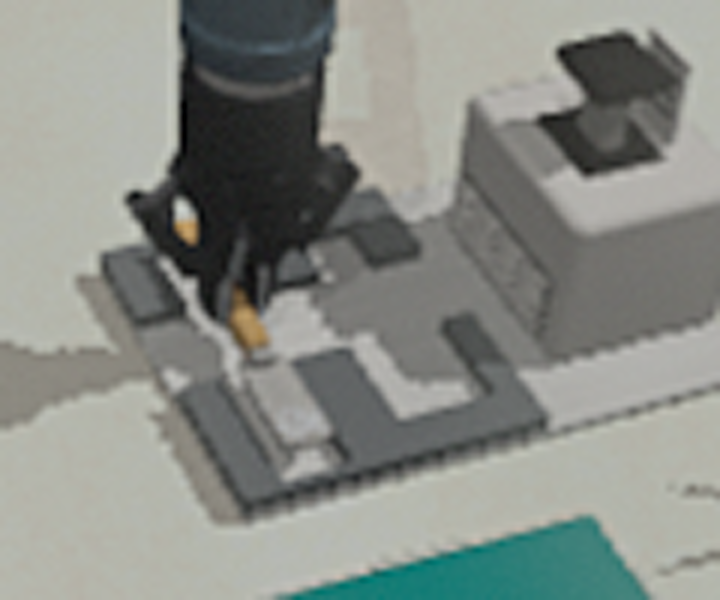

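The blade at (285,400) sits over the narrow bay, lined up with its walls. I'll lower it.

```bash
python3 -m creep '0 0.8 0 0 0 0 0; 0 0.7 0 0 0 0 0; 0 0.2 0 0 0 0 0; 0 0 0 0 0 0 0'; python3 go.py ss .014
```

```text
time_s: 6.65
eef_pos: [0.5022, 0.0409, 0.0147]
eef_rot: [0.057, 0.705, 0.056, -0.705]
wrist_force: [0.0, 0.4, -0.1]
opening: 0.168
t 6.65 pos [0.5022 0.0409 0.0147] q6 1.26 F [ 0.   0.4 -0.1] op 0.168
tool d cm [ 0.07 -0.03  0.12] rotvec [-0.    -0.001 -0.002]
```

```bash
python3 -m creep '0 0.15 0 0 0 0 0; 0 0 0 0 0 0 0'; python3 go.py ss .014; python3 -m creep '0.3 0 0 0 0 0 0; 0.6 0 0 0 0 0 0; 0.8 0 0 0 0 0 0; 0.8 0 0 0 0 0 0; 0.8 -2 0 0 0 0 0; 0.8 -4 0 0 0 0 0; 0.8 -4 0 0 0 0 0; 1 -2 0 0 0 0 0; 1 0 0 0 0 0 0'; python3 go.py bru .08
```

```text
time_s: 6.9
eef_pos: [0.5026, 0.0408, 0.0135]
eef_rot: [0.057, 0.705, 0.056, -0.704]
wrist_force: [0.1, 0.1, -0.9]
opening: 0.164
t 6.9 pos [0.5026 0.0408 0.0135] q6 1.26 F [ 0.1  0.1 -0.9] op 0.164
tool d cm [-0.05 -0.04  0.15] rotvec [-0.    -0.001 -0.002]
time_s: 8.02
eef_pos: [0.502, 0.041, 0.1366]
eef_rot: [0.057, 0.705, 0.056, -0.705]
wrist_force: [-0.1, 0.3, -0.4]
opening: 0.999
t 8.03 pos [0.502  0.041  0.1366] q6 1.26 F [-0.1  0.3 -0.4] op 0.999
tool d cm [ 5.73 37.01 12.62] rotvec [ 0.016 -0.    -0.002]
```

Next I'll move to the brush, then check the tray with the arm clear.

```bash
python3 -m creep '1 0 5 1.6 0.016 0 0; 1 0 5 1.6 0 0 0; 1 0 5 1.6 0 0 0; 1 0 5 1.6 0 0 0; 1 0 5 1.6 0 0 0; 1 0 5 1.6 0 0 0; 1 0 5 1.6 0 0 0; 1 0 1.5 0.6 0 0 0; 1 0 0 0 0 0 0'; python3 go.py bru .06; python3 - <<'E'
from h import *
p,d=ctrl.camera("top");cv2.imwrite("pics/t2.png",p)
o=ortho("top",p,.016,.33,.64,.0,.36);cv2.imwrite("pics/t2o.png",cv2.resize(cv2.convertScaleAbs(o,alpha=1.6),None,fx=1.9,fy=1.9))
hsv=cv2.cvtColor(o,cv2.COLOR_BGR2HSV);m=(hsv[...,1]>90)&(hsv[...,0]<30)
n,l,st,_=cv2.connectedComponentsWithStats(m.astype(np.uint8));k=1+np.argmax(st[1:,4]);v,u=np.nonzero(l==k)
print(cv2.minAreaRect(np.c_[640-v,360-u].astype(np.float32)))
E
```

```text
time_s: 9.15
eef_pos: [0.4321, -0.3442, 0.1248]
eef_rot: [-0.048, -0.702, -0.054, 0.708]
wrist_force: [0.9, 0.5, -0.4]
opening: 1.001
t 9.15 pos [ 0.4321 -0.3442  0.1248] q6 0.54 F [ 0.9  0.5 -0.4] op 1.001
tool d cm [ 6.47  0.15 -0.45] rotvec [0.002 0.008 0.009]
((482.8484191894531, 39.67726135253906), (109.27747344970703, 15.625194549560547), 8.530765533447266)
```

View pics/t2o.png

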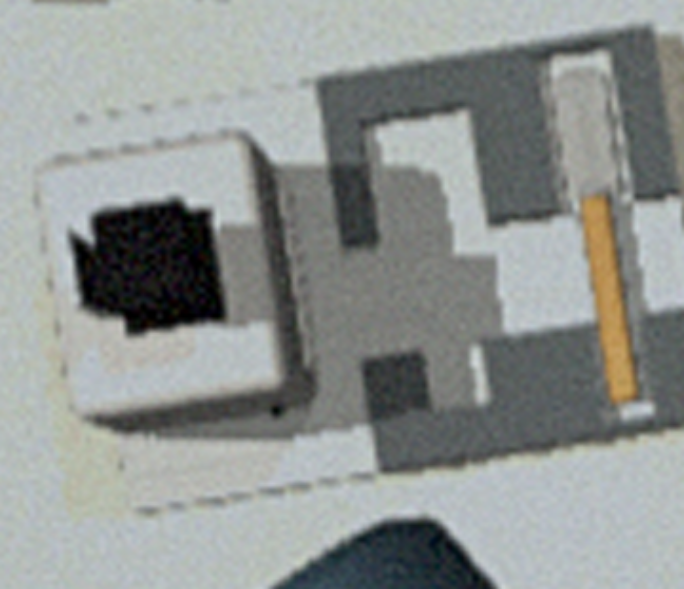

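The spreader lies in its compartment within about 2 mm, with the blade in the wide bay at (583,130). Now the brush.

```bash
python3 -m creep '1 4 0.15 -0.45 0.002 0.008 0.009; 1 2.5 0 0 0 0 0; 1 0 0 0 0 0 0'; python3 go.py bru .007; python3 - <<'E'
from h import *
p,d=ctrl.camera("scene");cv2.imwrite("pics/s4.png",cv2.resize(p[140:270,130:280],None,fx=5,fy=4.5,interpolation=cv2.INTER_CUBIC))
E
```

```text
time_s: 9.57
eef_pos: [0.4381, -0.3384, 0.0578]
eef_rot: [0.052, 0.705, 0.053, -0.705]
wrist_force: [-0.6, 0.5, 0.7]
opening: 0.996
t 9.57 pos [ 0.4381 -0.3384  0.0578] q6 0.55 F [-0.6  0.5  0.7] op 0.996
tool d cm [5.08 0.59 0.28] rotvec [ 0.006 -0.     0.002]
```

View pics/s4.png

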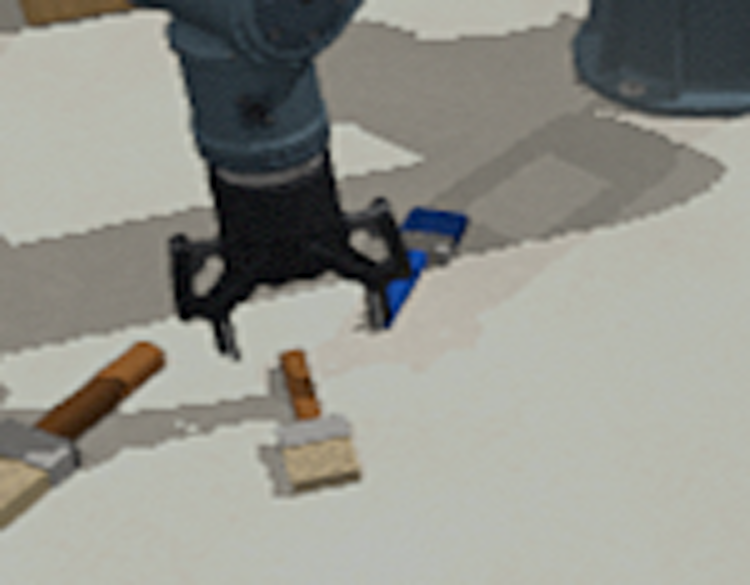

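The fingers are centred over the small brown brush at (300,385). The blue brush's handle end is well clear of the right finger.

```bash
python3 -m creep '1 2 0.6 0.28 0.006 0 0; 1 2 0 0 0 0 0; 1 0.5 0 0 0 0 0; 1 0 0 0 0 0 0'; python3 go.py bru .006
```

```text
time_s: 10.12
eef_pos: [0.4409, -0.3454, 0.0188]
eef_rot: [0.054, 0.707, 0.05, -0.703]
wrist_force: [0.5, -0.4, -0.2]
opening: 1.001
t 10.12 pos [ 0.4409 -0.3454  0.0188] q6 0.54 F [ 0.5 -0.4 -0.2] op 1.001
tool d cm [ 1.28 -0.17  0.46] rotvec [ 0.005 -0.006 -0.006]
```

```bash
python3 -m creep '1 0.7 -0.15 0.45 0.005 -0.006 -0.006; 1 0.5 0 0.05 0 0 0; 1 0 0 0 0 0 0'; python3 go.py bru .006
```

```text
time_s: 10.5
eef_pos: [0.4365, -0.3455, 0.0082]
eef_rot: [0.051, 0.706, 0.05, -0.705]
wrist_force: [-0.2, -0.5, -0.1]
opening: 1.002
t 10.5 pos [ 0.4365 -0.3455  0.0082] q6 0.55 F [-0.2 -0.5 -0.1] op 1.002
tool d cm [ 0.22 -0.1   0.02] rotvec [-0.    -0.001 -0.003]
```

```bash
python3 -m creep '1 0.2 -0.1 0 0 0 0; 0 0 0 0 0 0 0; 0 0 0 0 0 0 0; 0 0 0 0 0 0 0; 0 0 0 0 0 0 0; 0 0 0 0 0 0 0; 0 0 0 0 0 0 0'; python3 go.py bru .006; python3 -m creep '0 -2 0 0 0 0 0; 0 -4 0 0 0 0 0; 0 -5 0 0 0 0 0; 0 0 0 0 0 0 0'; python3 go.py bs .1
```

```text
time_s: 11.38
eef_pos: [0.4367, -0.345, 0.0067]
eef_rot: [0.052, 0.706, 0.049, -0.705]
wrist_force: [0.4, -0.2, -0.2]
opening: 0.189
t 11.38 pos [ 0.4367 -0.345   0.0067] q6 0.55 F [ 0.4 -0.2 -0.2] op 0.189
tool d cm [ 0.07 -0.05  0.04] rotvec [-0.001 -0.002 -0.003]
time_s: 11.88
eef_pos: [0.4356, -0.3436, 0.1181]
eef_rot: [-0.05, -0.705, -0.05, 0.705]
wrist_force: [1.0, -0.4, 0.1]
opening: 0.192
t 11.88 pos [ 0.4356 -0.3436  0.1181] q6 0.55 F [ 1.  -0.4  0.1] op 0.192
tool d cm [  1.8  -45.83 -11.79] rotvec [-0.017  0.    -0.   ]
```

```bash
python3 -m creep '0 0.1 -5 -1.3 -0.017 0 0; 0 0.1 -5 -1.3 0 0 0; 0 0.1 -5 -1.3 0 0 0; 0 0.1 -5 -1.3 0 0 0; 0 0.1 -5 -1.3 0 0 0; 0 0.1 -5 -1.3 0 0 0; 0 0.1 -5 -1.3 0 0 0; 0 0.1 -5 -1.3 0 0 0; 0 0 0 0 0 0 0'; python3 go.py bs .09
```

```text
time_s: 13.0
eef_pos: [0.4708, 0.0812, 0.1013]
eef_rot: [-0.054, -0.701, -0.057, 0.709]
wrist_force: [-1.0, 0.8, -1.1]
opening: 0.192
t 13.0 pos [0.4708 0.0812 0.1013] q6 1.33 F [-1.   0.8 -1.1] op 0.192
tool d cm [ 1.12 -4.24 -2.35] rotvec [-0.003  0.01   0.005]
```

```bash
python3 -m creep '0 0 -2.5 -1.3 0 0.01 0.005; 0 0.5 -1.7 -1 0 0 0; 0 0 0 0 0 0 0; 0 0 0 0 0 0 0'; python3 go.py bs .04
```

```text
time_s: 13.5
eef_pos: [0.4844, 0.1254, 0.0924]
eef_rot: [-0.056, -0.703, -0.055, 0.707]
wrist_force: [0.1, -0.6, -0.5]
opening: 0.186
t 13.5 pos [0.4844 0.1254 0.0924] q6 1.43 F [ 0.1 -0.6 -0.5] op 0.186
tool d cm [ 5.24 -0.1  -0.33] rotvec [-0.003  0.006 -0.001]
```

```bash
python3 -m creep '0 2 -0.2 0 0 0 0; 0 2 0 0 0 0 0; 0 0.5 0 0 0 0 0; 0 0 0 0 0 0 0'; python3 go.py bs .036;  python3 - <<'E'
from h import *
p,d=ctrl.camera("scene");cv2.imwrite("pics/s5.png",cv2.resize(p[170:270,270:390],None,fx=6,fy=6,interpolation=cv2.INTER_CUBIC))
E
```

```text
time_s: 14.0
eef_pos: [0.4839, 0.1234, 0.0469]
eef_rot: [-0.055, -0.703, -0.053, 0.707]
wrist_force: [-0.0, -0.1, -0.4]
opening: 0.187
t 14.0 pos [0.4839 0.1234 0.0469] q6 1.43 F [-0.  -0.1 -0.4] op 0.187
tool d cm [ 1.08 -0.28 -0.39] rotvec [-0.007  0.006 -0.002]
```

View pics/s5.png

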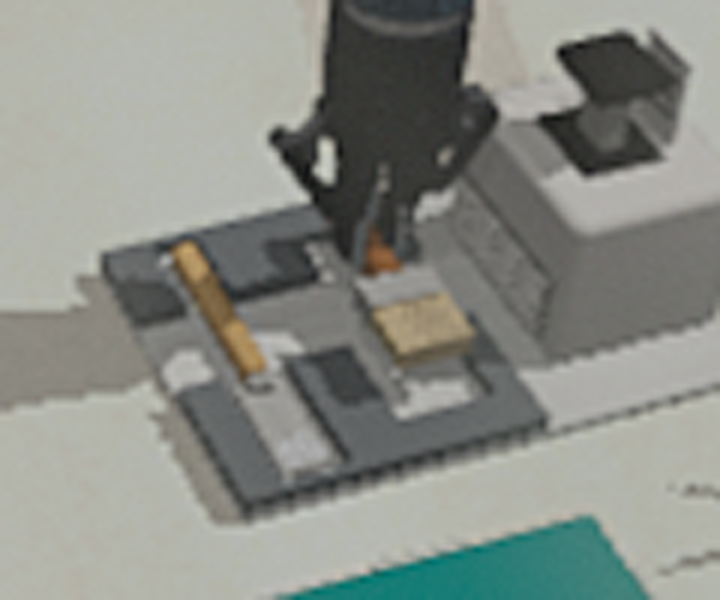

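The brush is held level over the wide compartment, head at (420,330) over its bay, and the spreader is in place. I'll correct the position and lower it.

```bash
python3 -m creep '0 0.8 -0.3 -0.4 -0.007 0.006 -0.002; 0 0.3 0 0 0 0 0; 0 0 0 0 0 0 0'; python3 go.py bs .0155
```

```text
time_s: 14.42
eef_pos: [0.489, 0.1272, 0.0368]
eef_rot: [0.056, 0.706, 0.057, -0.704]
wrist_force: [-0.3, -0.1, -0.5]
opening: 0.189
t 14.43 pos [0.489  0.1272 0.0368] q6 1.43 F [-0.3 -0.1 -0.5] op 0.189
tool d cm [2.13 0.01 0.19] rotvec [ 0.    -0.003  0.   ]
```

```bash
python3 -m creep '0 0.8 0 0.1 0 -0.003 0; 0 0.7 0 0.05 0 0 0; 0 0.5 0 0 0 0 0; 0 0 0 0 0 0 0'; python3 go.py bs .0147
```

```text
time_s: 14.92
eef_pos: [0.4871, 0.127, 0.0152]
eef_rot: [-0.057, -0.705, -0.057, 0.705]
wrist_force: [-0.0, 0.6, -0.0]
opening: 0.193
t 14.93 pos [0.4871 0.127  0.0152] q6 1.43 F [-0.   0.6 -0. ] op 0.193
tool d cm [ 0.05  0.02 -0.  ] rotvec [0.001 0.001 0.   ]
```

```bash
python3 -m creep '0.3 0 0 0 0 0 0; 0.5 0 0 0 0 0 0; 0.6 0 0 0 0 0 0; 0.6 0 0 0 0 0 0; 0.6 -2 0 0 0 0 0; 0.6 -5 0 0 0 0 0; 0.6 -5 0 0 0 0 0; 0.6 -5 0 0 0 0 0; 0.6 -4 0 0 0 0 0; 0 0 0 0 0 0 0'; python3 go.py bs .25
```

```text
time_s: 16.18
eef_pos: [0.4873, 0.1269, 0.2328]
eef_rot: [0.057, 0.705, 0.057, -0.705]
wrist_force: [-0.5, 0.1, -0.8]
opening: 0.4
t 16.18 pos [0.4873 0.1269 0.2328] q6 1.43 F [-0.5  0.1 -0.8] op 0.4
tool d cm [-1.72  0.01  0.01] rotvec [ 0.001 -0.001  0.   ]
```

```bash
python3 -m creep '0 -1.5 5 -3 0 0 0; 0 0 5 -3 0 0 0; 0 0 5 -3 0 0 0; 0 0 0 0 0 0 0' ; python3 - <<'E'
from h import *
p,d=ctrl.camera("top")
o=ortho("top",p,.018,.33,.64,.0,.36);cv2.imwrite("pics/t3o.png",cv2.resize(cv2.convertScaleAbs(o,alpha=1.6),None,fx=1.9,fy=1.9))
p,d=ctrl.camera("scene");cv2.imwrite("pics/s6.png",cv2.resize(p[140:290,250:420],None,fx=4.5,fy=4,interpolation=cv2.INTER_CUBIC));np.save("pics/s6.npy",d)
E
```

```text
time_s: 16.68
eef_pos: [0.6009, -0.0091, 0.2436]
eef_rot: [-0.057, -0.704, -0.058, 0.706]
wrist_force: [-0.8, 1.0, -0.7]
opening: 0.003
```

View pics/t3o.png

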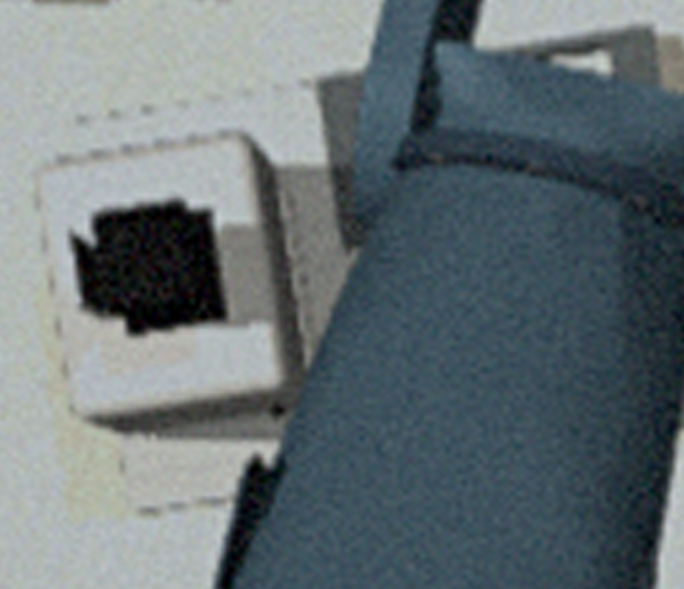

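View pics/s6.png

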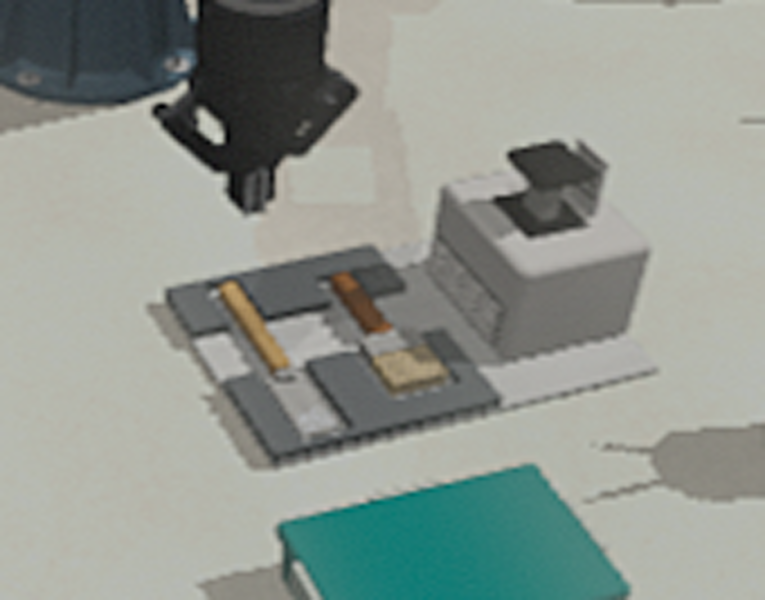

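Both utensils lie in their compartments in the scene view: spreader handle at (255,325), brush head at (410,370). Next, the brush's pose in numbers, and the lever pad's centre from the scene depth.

```bash
python3 - <<'E'
from h import *
p,d=ctrl.camera("scene")
a=np.radians(9.15);A=np.array([[np.cos(a),np.sin(a)],[-np.sin(a),np.cos(a)]])
for nm,z,s0,s in(("spr",.024,(.501,.041),(.40,.56,.0,.08)),("bru",.026,(.4872,.1268),(.40,.53,.08,.17))):
    o=ortho("scene",p,z,*s,s=.0005);hsv=cv2.cvtColor(o,cv2.COLOR_BGR2HSV);m=(hsv[...,1]>110)&(hsv[...,0]<30)
    m=cv2.morphologyEx(m.astype(np.uint8),cv2.MORPH_OPEN,np.ones((5,5)))
    n,l,st,_=cv2.connectedComponentsWithStats(m);k=1+np.argmax(st[1:,4]);v,u=np.nonzero(l==k)
    P=np.c_[s[1]-v*.0005,s[3]-u*.0005];r=cv2.minAreaRect((P*1000).astype(np.float32));print(nm,np.round(r[0],1),np.round(r[1],1),round(r[2],1),"slot frame mm",(A@(np.array(r[0])/1000-s0)*1000).round(1))
W=cloud("scene",d);sub=W[165:215,340:400].reshape(-1,3)
m=(sub[:,2]>.158)&(sub[:,2]<.163+.007);Q=sub[m];B=(Q[:,:2]-[.4842,.2504])@A.T*1000
print(m.sum(),np.percentile(Q[:,2],[5,50,95]),np.percentile(B,[1,5,50,95,99],axis=0).round(1))
import collections
print(np.histogram(B[:,1],bins=np.arange(-40,50,5)))
print(np.histogram(B[:,0],bins=np.arange(-40,50,5)))
K=proj("scene",[[.4842,.2504,.165]]);print(K)
q=cv2.resize(p[150:230,320:420],None,fx=7,fy=7,interpolation=cv2.INTER_CUBIC);k=(K[0]-[320,150]+.5)*7;cv2.circle(q,(int(k[0]),int(k[1])),4,(0,0,255),-1);cv2.imwrite("pics/lev.png",q)
E
```

```text
spr [485.3  34.6] [110.7  17.4] 8.3 slot frame mm [-16.5  -3.8]
bru [476.  119.6] [77.8 19.8] 8.1 slot frame mm [-12.2  -5.4]
165 [0.15879801 0.16296591 0.16564232] [[-23.3 -26.5]
 [-19.9 -25. ]
 [  3.   -2.9]
 [ 24.1  31. ]
 [ 25.5  35.2]]
(array([ 0,  0,  8, 23, 10, 19, 14, 18, 16, 14, 15,  8,  1,  9,  8,  2,  0]), array([-40, -35, -30, -25, -20, -15, -10,  -5,   0,   5,  10,  15,  20,
        25,  30,  35,  40,  45]))
(array([ 0,  0,  0,  7, 17, 14, 19, 17, 15, 16, 15, 16, 24,  5,  0,  0,  0]), array([-40, -35, -30, -25, -20, -15, -10,  -5,   0,   5,  10,  15,  20,
        25,  30,  35,  40,  45]))
[[372.62025398 179.43511602]]
```

View pics/lev.png

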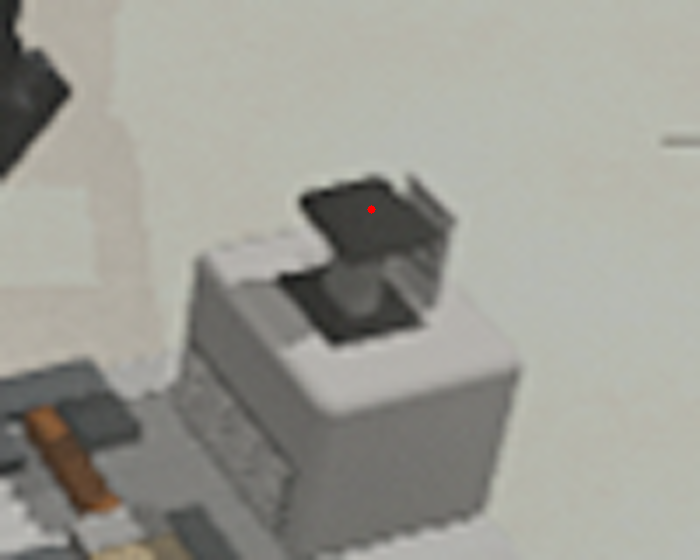

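```bash
cat >> go.py <<'E'
E
sed -i 's/^T=dict(/T=dict(lev=(.4842,.2504,np.radians(9.15+90)),/' go.py
python3 - <<'E'
from h import *
print("cup",back("top",[[127,172]],.05))
E
python3 go.py lev .22; python3 -m creep '0 -0.5 -2 0 -0.17 0 0; 0 0 0 0 -0.17 0 0; 0 0 0 0 -0.17 0 0; 0 0 0 0 -0.17 0 0; 0 0 0 0 -0.17 0 0; 0 0 0 0 -0.17 0 0; 0 0 0 0 -0.17 0 0; 0 0 0 0 -0.17 0 0; 0 0 0 0 -0.17 0 0; 0 0 0 0 0 0 0'; python3 go.py lev .22
```

```text
cup [[0.67497837 0.40059176 0.05      ]]
t 16.82 pos [ 0.5988 -0.0053  0.2442] q6 1.2 F [-0.1 -0.  -0.6] op 0.002
tool d cm [  2.54 -27.11   7.04] rotvec [-1.563  0.     0.006]
time_s: 18.08
eef_pos: [0.5845, 0.0314, 0.2475]
eef_rot: [0.542, 0.448, 0.55, -0.45]
wrist_force: [0.1, -0.0, 0.3]
opening: -0.001
t 18.07 pos [0.5845 0.0314 0.2475] q6 -0.35 F [ 0.1 -0.   0.3] op -0.001
tool d cm [  2.98  -5.58 -23.41] rotvec [ 0.035 -0.007  0.009]
```

```bash
python3 -m creep '0 0 -1.1 -4.7 0.035 -0.007 0.009; 0 0 -1.1 -4.7 0 0 0; 0 0 -1.1 -4.7 0 0 0; 0 0 -1.1 -4.7 0 0 0; 0 0.5 -1.1 -4.2 0 0 0; 0 0 0 0 0 0 0; 0 0 0 0 0 0 0'; python3 go.py lev .18
```

```text
time_s: 18.95
eef_pos: [0.4863, 0.2597, 0.2428]
eef_rot: [0.533, 0.465, 0.533, -0.464]
wrist_force: [0.1, -0.2, -0.1]
opening: -0.001
t 18.95 pos [0.4863 0.2597 0.2428] q6 0.14 F [ 0.1 -0.2 -0.1] op -0.001
tool d cm [ 6.28 -0.34  0.89] rotvec [-0.023 -0.001 -0.001]
```

Before pressing, I'll check the tray once more.

```bash
python3 -m creep '0 3 -0.35 0.9 -0.023 0 0; 0 2.5 0 0 0 0 0; 0 0 0 0 0 0 0; 0 0 0 0 0 0 0'; python3 go.py lev .18; python3 - <<'E'
from h import *
p,d=ctrl.camera("scene");cv2.imwrite("pics/s7.png",cv2.resize(p[110:260,280:430],None,fx=4,fy=4,interpolation=cv2.INTER_CUBIC))
p,d=ctrl.camera("top");cv2.imwrite("pics/t7.png",cv2.resize(p[150:300,90:290],None,fx=4,fy=4,interpolation=cv2.INTER_CUBIC))
E
```

```text
time_s: 19.45
eef_pos: [0.4864, 0.2472, 0.1887]
eef_rot: [0.537, 0.462, 0.535, -0.459]
wrist_force: [-0.2, -0.0, 0.1]
opening: 0.002
t 19.45 pos [0.4864 0.2472 0.1887] q6 0.1 F [-0.2 -0.   0.1] op 0.002
tool d cm [ 0.87 -0.17 -0.35] rotvec [-0.008 -0.    -0.005]
```

View pics/s7.png

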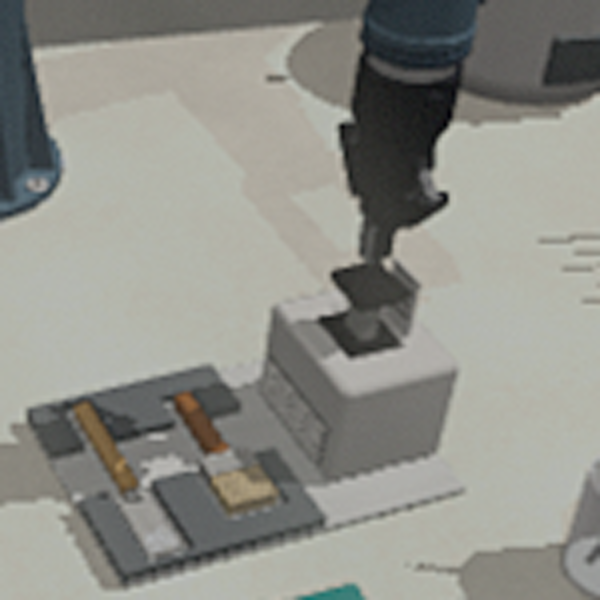

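View pics/t7.png

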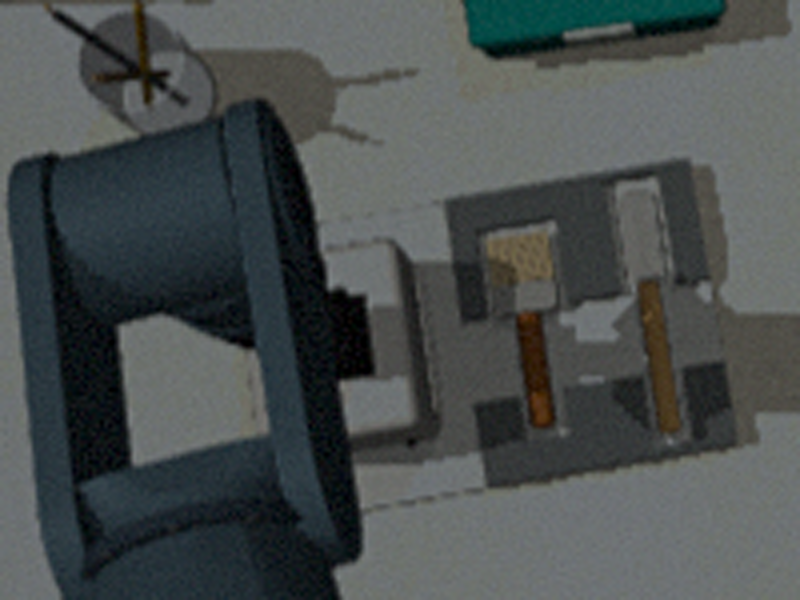

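Both utensils sit centred in the tray: brush head at (520,260) and blade at (640,230), each in its wide bay. Pressing the lever now.

```bash
python3 -m creep '0 0.8 -0.15 -0.35 -0.008 0 -0.005; 0 0 0 0 0 0 0'; python3 go.py lev .165; python3 -m creep '0 0.8 0 0 0 0 0; 0 0.8 0 0 0 0 0; 0 0 0 0 0 0 0';python3 go.py lev .128
```

```text
time_s: 19.8
eef_pos: [0.485, 0.251, 0.1816]
eef_rot: [0.539, 0.459, 0.538, -0.458]
wrist_force: [-0.4, -0.3, -0.3]
opening: 0.0
t 19.8 pos [0.485  0.251  0.1816] q6 0.1 F [-0.4 -0.3 -0.3] op 0.0
tool d cm [ 1.66 -0.09  0.05] rotvec [ 0.001 -0.001 -0.002]
time_s: 20.18
eef_pos: [0.4854, 0.2514, 0.1652]
eef_rot: [0.539, 0.459, 0.538, -0.457]
wrist_force: [-0.1, 0.1, 0.0]
opening: 0.003
t 20.18 pos [0.4854 0.2514 0.1652] q6 0.1 F [-0.1  0.1  0. ] op 0.003
tool d cm [ 3.72 -0.15  0.08] rotvec [ 0.001 -0.001 -0.003]
```

```bash
python3 -m creep '0 0.8 -0.1 0 0 0 0; 0 0.8 0 0 0 0 0; 0 0.8 0 0 0 0 0; 0 0.7 0 0 0 0 0; 0 0 0 0 0 0 0';python3 go.py lev .128
```

```text
time_s: 20.8
eef_pos: [0.4856, 0.2515, 0.1385]
eef_rot: [0.54, 0.46, 0.537, -0.456]
wrist_force: [-5.1, -1.5, 11.2]
opening: -0.001
t 20.8 pos [0.4856 0.2515 0.1385] q6 0.1 F [-5.1 -1.5 11.2] op -0.001
tool d cm [ 1.05 -0.17  0.09] rotvec [ 0.002 -0.    -0.006]
```

```bash
python3 -m creep '0 0.7 0 0 0 0 0; 0 0.5 0 0 0 0 0; 0 0.3 0 0 0 0 0';python3 go.py lev .128
```

```text
time_s: 21.18
eef_pos: [0.4859, 0.2516, 0.1269]
eef_rot: [0.54, 0.459, 0.537, -0.456]
wrist_force: [-5.5, -1.9, 20.2]
opening: 0.002
t 21.18 pos [0.4859 0.2516 0.1269] q6 0.1 F [-5.5 -1.9 20.2] op 0.002
tool d cm [-0.11 -0.18  0.09] rotvec [ 0.002  0.    -0.006]
```

At the rigid stop (38 mm) with about 20 N. I'll hold with a slight push and verify.

```bash
python3 -m creep '0 0.1 0 0 0 0 0; 0 0.1 0 0 0 0 0; 0 0.1 0 0 0 0 0; 0 0.1 0 0 0 0 0; 0 0.1 0 0 0 0 0';python3 go.py lev .128; python3 - <<'E'
from h import *
p,d=ctrl.camera("scene");cv2.imwrite("pics/s8.png",cv2.resize(p[110:260,280:430],None,fx=4,fy=4,interpolation=cv2.INTER_CUBIC))
o=ctrl.get_obs();print(o['eef_pos'].round(4),o['wrist_force'].round(1),abs(o['dq']).max())
E
```

```text
time_s: 21.8
eef_pos: [0.4859, 0.2516, 0.1285]
eef_rot: [0.541, 0.459, 0.537, -0.456]
wrist_force: [-4.2, -2.5, 10.6]
opening: 0.001
t 21.8 pos [0.4859 0.2516 0.1285] q6 0.1 F [-4.2 -2.5 10.6] op 0.001
tool d cm [ 0.04 -0.18  0.09] rotvec [ 0.004  0.002 -0.006]
[0.4859 0.2516 0.1285] [-5.4 -1.9 10.3] 0.0016346755176581667
```

View pics/s8.png

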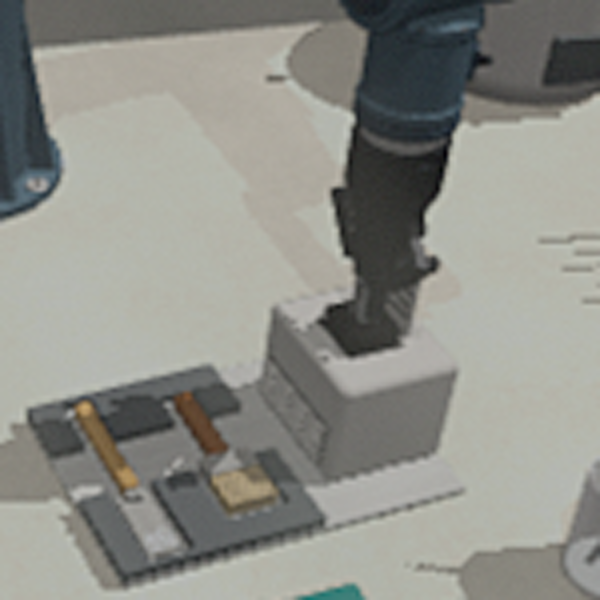

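The lever is pressed down (pad at (360,330)) and both utensils are unchanged. One final push will leave a firm hold before I hand in.

```bash
python3 -m creep '0 0.25 0 0 0 0 0; 0 0.25 0 0 0 0 0; 0 0.25 0 0 0 0 0';python3 go.py lev .128; python3 - <<'E'
from bench import ctrl
p=ctrl.camera("top");o=ctrl.get_obs();print(o['eef_pos'].round(4),o['wrist_force'].round(1),abs(o['dq']).max())
if .125<o['eef_pos'][2]<.1295 and o['wrist_force'][2]>6: print(ctrl.hand_in())
E
```

```text
time_s: 22.22
eef_pos: [0.486, 0.2516, 0.1269]
eef_rot: [0.541, 0.458, 0.537, -0.456]
wrist_force: [-9.5, -3.5, 21.6]
opening: -0.003
t 22.23 pos [0.486  0.2516 0.1269] q6 0.1 F [-9.5 -3.5 21.6] op -0.003
tool d cm [-0.11 -0.2   0.09] rotvec [ 0.004  0.002 -0.006]
[0.486  0.2516 0.1269] [-9.3 -3.2 20.9] 0.0019321658716737354
the job is handed in; nothing more can be done
None
```

I laid the spreader and the small brown pastry brush in their own compartments, wide ends in the wide bays, and released both. I then pressed the lever past its third click and handed the job in at about 22 s, still holding it down.

**Lever:** at the last check the fingertips were at z = 0.127 m. That puts the lever about 38 mm down, at its stop, with about 21 N upward on the wrist and the arm still. After an earlier hold it had sagged back to about 36.5 mm with 10 N, so I pushed once more before handing in. A sideways force of about 9 N remained on the wrist.

**Utensils:** the top picture taken just before pressing shows both centred and seated, and the scene picture taken during the press shows them unchanged. The spreader measured within about 2 mm of centred in the top camera. The two cameras disagreed by about 5 mm across the tray, which I put down to the scene camera's slanted view. I did not measure the brush on its own in the top camera. Its position rests on the release pose, which was within 1 mm of the target, and on the pictures.

**Bystanders:** I kept the arm clear of the lunch box, saucer and pen cup and felt no contact with them. I did not measure their positions again at the end.

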